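# Hold the glue pot's bayonet cap at its vent mark

## Task

The cap of the glue pressure pot lies on the bench: fit it on the pot with its two lugs down through the two gaps in the pot's mouth, press it gently down against the sprung seal until its flange sits on the rubber ring of the rim (never push on the pot with more than about 35 N), and turn it clockwise, seen from above, to the broad vent mark, halfway to the lock; do not let it go on into the lock click. Finish while still gripping the cap, holding it down there on the ring, at the mark, so that the pot can vent; do not let go. Leave the other things on the bench where they are.

Things in the scene. Friction and masses are not known exactly. Their poses are not given: they have to be found in the camera images.
- cap_grip (a point): Middle of the grip bar of the loose grey plastic cap (about 0.14 kg), which stands on the bench, lugs down; z up. The bar is 62 mm long (along x), 14 mm wide (along y), 38 mm tall; this point is 43 mm above the cap's underside and 19 mm above the top of the round flange below the bar (80 mm across, 6 mm thick, a small pointer at each end of x).
- cap: The same cap; origin at the centre of its underside, axes as for cap_grip. Below the flange is a plug 50 mm across and 18 mm long; near its bottom two lugs stick out along +x and -x (10 mm wide, 5.5 mm tall, 66 mm over both). The cap is the same after half a turn.
- cap_lug (a point): Outer end of the cap's +x lug: 33 mm from the cap's axis, 4 mm above the cap's underside; axes as for cap_grip.
- pot_mouth (a point): Centre of the mouth of the fixed aluminium pot, level with its metal rim, 70 mm above the bench; z up, x towards a vent mark. The mouth is a hole 56 mm across in a lip 6 mm thick, over a channel 72 mm across. A soft rubber ring stands 2.5 mm above the rim (5 N/mm): the flange meets it with cap_grip 27.5 mm above this point, and the metal at 25 mm.
- pot: The same pot, 84 mm wide on a 110 mm foot; origin under the centre, axes as for pot_mouth. Its sprung seal meets the plug when cap_grip is 33 mm above pot_mouth; press on and at 30.5 mm (3 N) the lugs clear the lip and can turn, at 27.5 mm (5 N) the flange meets the rubber ring. Let go, the cap springs back up to the lip. An air nipple reaches 60 mm out at +y, 24 mm above the bench.
- pot_gap (a point): Middle of one gap in the lip, at 45 degrees anticlockwise (from above) of pot_mouth's x axis, 32 mm from the axis, level with the rim; the other is opposite, a slim rib outside each. Gaps are 16 mm wide. To enter, the cap's x axis lies along the line through both gaps, either way round, with about 7 degrees and 3 mm of play.
- pot_vent (a point): Vent mark: broad rib on the pot's outside at the +x of pot_mouth (another at -x), this point 46 mm from the axis, 8 mm below the rim. At the vent the cap's x axis (bar, pointers) is parallel to pot_mouth's x, 45 degrees clockwise of the gaps.
- pot_lock (a point): Lock mark: two slim ribs on the outside at 45 degrees clockwise of the vent mark (others opposite), this point 44 mm from the axis, 8 mm below the rim; the turn ends here. From about 12 degrees beyond the vent mark sprung balls resist the lugs, and the lock clicks behind them.
- glue_bottle: White glue bottle with a pointed tip, 42 mm across, 112 mm tall; bystander, origin under its centre.
- small_box_1: Small kraft box 51x50x66 mm standing between cap and pot; bystander, origin under its centre.
- small_box_4: Small kraft box 51x50x66 mm, farther back; bystander, origin under its centre.
- pliers: Side cutters lying flat, 54x141x12 mm, near the bench's front edge; bystander, origin under its centre.
- scanner: Hand scanner lying down, 144x121x44 mm, at the right; bystander, origin under its centre.
- tape_measure: Tape measure 35x75x62 mm, at the back; bystander, origin under its centre.
- box_cutter: Box cutter 23x177x20 mm lying at the right edge; bystander, origin under its centre.

How it is judged:
On the way, in this order (a step that is already met when the one before it is completed fails the run):
1. the cap is lifted off the bench (height (world z) of cap above 0.03 m and contact force between the fingers and cap above 1 N), for 0.1 s.
2. the cap's lugs have entered the gaps and are below the lip (horizontal distance between cap_grip and pot_mouth below 0.006 m and z of cap_grip in the frame of pot_mouth below 0.031 m and angle between the x axis of cap_grip and the x axis of pot_mouth, either way round above 0.5 rad).
3. the cap is at the vent mark, pressed down on the rubber ring (horizontal distance between cap_grip and pot_mouth below 0.006 m and angle between the x axis of cap_grip and the x axis of pot_mouth, either way round below 0.2 rad and z of cap_grip in the frame of pot_mouth below 0.028 m and angle between cap_grip's own z axis and vertical below 0.1 rad), for 0.2 s.
At the end, for the whole second after the job is handed in: The cap is in the pot's mouth (centre within 6 mm, upright within 0.1 rad), pressed down on the rubber ring (less than 3 mm between flange and metal rim), its x axis within 0.2 rad of the vent mark's, at rest, and the fingers still grip it (all of step 3 and contact force between the fingers and cap above 2 N and angular speed of cap below 0.1 rad/s and linear speed of cap below 0.02 m/s); the arm keeps its last pose, push and grip.
It fails at once if the cap was turned into the lock click (more than 30 degrees beyond the vent mark) (z of cap_grip in the frame of pot_mouth below 0.032 m and ((x of cap_lug in the frame of pot_mouth above 0 m and y of cap_lug in the frame of pot_mouth below -0.0165 m) or (x of cap_lug in the frame of pot_mouth below 0 m and y of cap_lug in the frame of pot_mouth above 0.0165 m)) and horizontal distance between cap_grip and pot_mouth below 0.01 m).
It fails at once if the pot was pushed on with more than 40 N by the cap (contact force between cap and pot above 40 N).
It fails at once if the pot was pushed by the robot itself with more than 40 N (contact force between any of the fingers, the arm and pot above 40 N).
It fails at once if a bystander was shifted more than 3 cm (distance of any of glue_bottle, small_box_1, small_box_4, pliers, scanner, tape_measure, box_cutter from where it was at the start of the episode above 0.03 m).
It also fails if it takes over 45 s, if anything falls off the work surface, if the arm or the gripper's body presses on something with over 40 N, if the wrist force passes 120 N, or if a joint passes its speed limit or range.

## Robot

A 7-joint arm with a two-finger parallel gripper is mounted at the origin on a cart in front of the work surface, level with it; the furniture and walls round the work are solid. World frame = base frame: x ahead of the robot, y to its left, z up, the work surface at z = 0. Lengths are in m, angles in rad, forces in N, time in s.
With the tool pointing down it reaches from about 0.425 to 0.875 m from the base axis. Payload 9.9 kg.
Tool frame: the origin (TCP) lies midway between the tips of the shut fingers; the grasp point (between the pads) lies 19 mm behind it (env.grip_point_offset is the distance from the TCP to the grasp point, in m); z points along the fingers, y is the line along which they close (so a half turn about z gives the same grasp; the last joint's range is limited). The gripper opens to 85 mm and grips with 20 to 120 N. Pads are 22 mm wide; open, the fingers measure 114 mm over their backs; the gripper's body (76 mm by 85 mm) begins 54 mm behind the grasp point. The pads swing forward as they close: fully open they stand 13 mm farther back than shut.
Start: joints at [1.039, 0.576, 0.025, 1.437, -0.015, 1.129, -0.057], TCP at [0.292, -0.608, 0.231] pointing down, gripper open.
Joint ranges: [-2.76, 2.76], [-0.34, 2.15], [-1.52, 1.57], [0.19, 2.46], [-1.09, 4.23], [0.17, 1.99], [-2.82, 2.82]. Speed limits (rad/s): [2.22, 2.22, 3.01, 3.01, 3.14, 3.14, 3.14].

## Interface

Orientations are given as a unit quaternion [w, x, y, z].
In Python, from station import env, planner, eyes, current_time_s, current_joint_pos, current_dq, current_joint_torque, current_ee_pos, current_ee_rot, current_wrist_force, current_moment, current_width, current_grasp_force gives the robot as it stands. Calls block until the motion is done:
- env.move_to(position, orientation): joint-space move of the TCP to a pose.
- env.servo_line(position, attitude=None, vel=0.15): straight line of the TCP; attitude=None keeps the orientation; vel is the mean speed in m/s.
- env.goto_joints(angles): joint-space move.
- env.grip(opening): opening from 0.0 (shut) to 1.0 (fully open); the grip force is fixed at half the most; returns when the fingers have stopped.
- env.dwell(seconds).
- planner.inverse_kinematics(position, orientation): joint angles nearest the present ones, or None.
- eyes.capture(name): name is "side" or "top"; returns the picture (400x640x3 uint8, blue, green, red); there is no depth.
- eyes.get_calibration(name): a dict with "intrinsics" (3x3 intrinsics, pixels), "dist_coeffs" ([k1, k2, p1, p2, k3] as OpenCV has them; the pictures are not rectified), "R" (3x3) and "t" (3): a world point X has camera coordinates R X + t. Camera axes: x right, y down, z forward; pixel columns grow to the right and rows downward; lengths in m; the calibration is good to about 2 mm. A picture is of the moment at which its call begins. get_calibration takes no time and is no camera call.
A pose or a line that the arm cannot do raises env.Unreachable and nothing moves.
- env.sign_off(): hands the job in; it is judged then, once.
Readings, each from a call of its own:
- current_time_s(): time.
- current_joint_pos(): joint angles.
- current_dq(): joint speeds.
- current_joint_torque(): joint torques, N m.
- current_ee_pos(): TCP position.
- current_ee_rot(): TCP orientation.
- current_wrist_force(): force on the tool from outside, world axes, zero at the start.
- current_moment(): the same for the moment, N m.
- current_width(): opening from 0.0 (shut) to 1.0 (fully open).
- current_grasp_force(): force on a finger pad.
Only numpy, scipy, OpenCV 4.12 (cv2) and the standard library are available. Lean on these libraries where they do the work, as an engineer would, in place of code of your own. Each camera call takes 0.05 s, during which the arm holds its last target. There are 200 camera calls.

## Working session

There is one attempt and no reset: what is moved stays moved. The work goes in short steps, each a Python script; the robot and the scene stay as the last script left them, time stands still between calls to the robot, and variables do not carry over. Pictures are saved under pics/ and viewed, at most 10 in all, crops included, and the job is handed in when it is done.

```bash
mkdir -p pics; python3 - <<'E'
from station import *
import cv2
for n in("top","side"):
    cv2.imwrite(f"pics/{n}0.png",eyes.capture(n)); c=eyes.get_calibration(n); print(n,c)
print(current_time_s(),current_ee_rot(),env.grip_point_offset)
E
```

```text
top {'intrinsics': array([[378.05651883,   0.        , 319.34021143],
       [  0.        , 378.05651883, 203.54469461],
       [  0.        ,   0.        ,   1.        ]]), 'dist_coeffs': array([-0.05397648,  0.        ,  0.        ,  0.        ,  0.        ]), 'R': array([[-0.02221889, -0.99973195, -0.00650834],
       [-0.98374196,  0.023023  , -0.17810589],
       [ 0.17820799,  0.00244521, -0.9839898 ]]), 't': array([0.11121071, 0.57176159, 1.07351468])}
side {'intrinsics': array([[505.53696943,   0.        , 319.25176388],
       [  0.        , 505.53696943, 201.25591962],
       [  0.        ,   0.        ,   1.        ]]), 'dist_coeffs': array([-0.16581421,  0.        ,  0.        ,  0.        ,  0.        ]), 'R': array([[ 0.99622235, -0.08594362,  0.01243849],
       [-0.02587371, -0.43049444, -0.9022223 ],
       [ 0.08289495,  0.8984922 , -0.43109187]]), 't': array([-0.54829886,  0.12240741,  1.45206312])}
0.1 [-7.27106485e-04  9.75033654e-01  2.22055858e-01 -2.01732441e-04] 0.0187
```

View pics/top0.png

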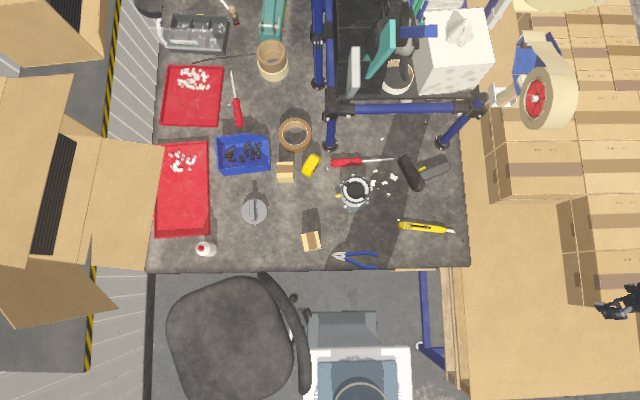

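View pics/side0.png

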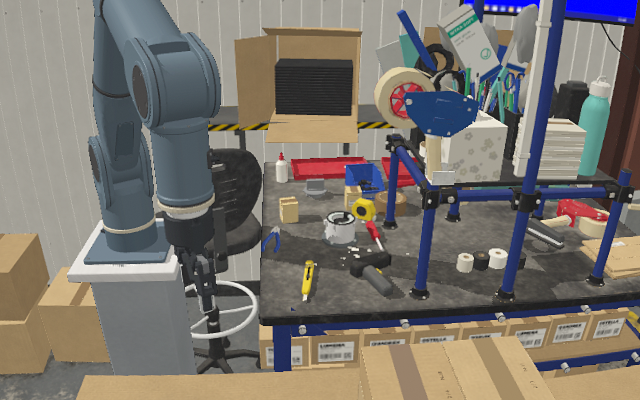

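The top view shows the cap at about (254,210) and the pot at about (354,190). The side view has the cap at (315,186) and the pot at (340,227). I'll enlarge both.

```bash
python3 - <<'E'
import cv2,numpy as np
t=cv2.imread("pics/top0.png");s=cv2.imread("pics/side0.png")
f=lambda im,u,v,h,w,k:cv2.resize(im[v:v+h,u:u+w],None,fx=k,fy=k,interpolation=cv2.INTER_CUBIC)
a=np.hstack([f(t,230,180,48,50,8),f(t,328,163,48,50,8)])
b=np.hstack([f(s,295,170,25,50,8),f(s,318,200,25,50,8)])
b=np.hstack([f(s,295,165,25,50,8),f(s,316,206,25,50,8)])
cv2.imwrite("pics/z.png",np.vstack([a,b]))
E
```

```text
(no output)
```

View pics/z.png

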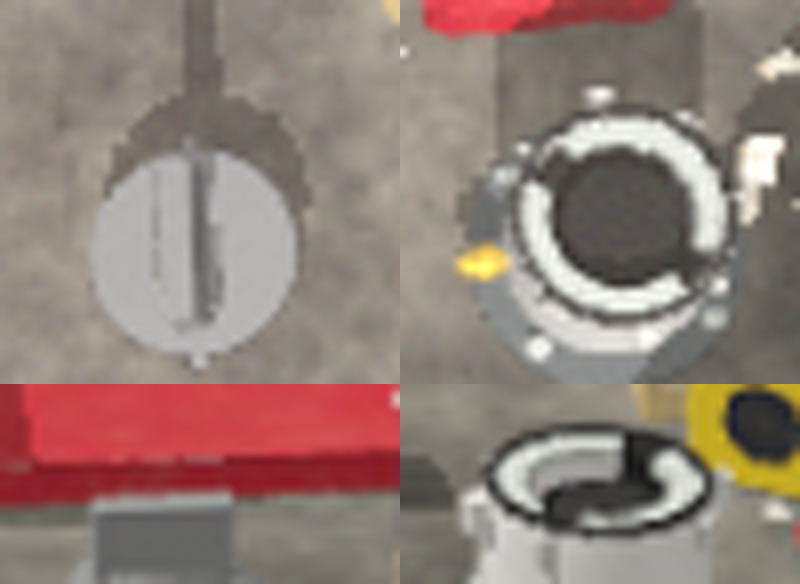

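```bash
cat >h.py <<'E'
from station import *
import cv2,numpy as np
from scipy.spatial.transform import Rotation as Ro
def ray(n,u,v,z):
    c=eyes.get_calibration(n)
    p=cv2.undistortPoints(np.array([[[u,v]]],float),c["intrinsics"],c["dist_coeffs"])[0,0]
    d=c["R"].T@np.r_[p,1]; o=-c["R"].T@c["t"]
    return (o+d*(z-o[2])/d[2])[:2]
def quat(yaw):  # tool down, tool x along yaw
    x=np.array([np.cos(yaw),np.sin(yaw),0]);z=np.array([0,0,-1.]);y=np.cross(z,x)
    q=Ro.from_matrix(np.c_[x,y,z]).as_quat(); return q[[3,0,1,2]]
def yaw():
    q=np.array(current_ee_rot()); x=Ro.from_quat(q[[1,2,3,0]]).as_matrix()[:,0]; return np.arctan2(x[1],x[0])
E
python3 - <<'E'
from h import *
np.set_printoptions(precision=4,suppress=True)
a=lambda u,v:(230+(u+.5)/8-.5,180+(v+.5)/8-.5)
b=lambda u,v:(328+(u-400+.5)/8-.5,163+(v+.5)/8-.5)
R=lambda p,z:ray("top",*p,z)
print("cap flange",R(a(196,252),.0225), [R(a(*p),.022) for p in((92,252),(300,252),(196,150),(196,355))])
p,q=R(a(190,142),.021),R(a(200,362),.021);print("pointers",p,q,(p+q)/2,np.degrees(np.arctan2(*(p-q)[::-1])))
p,q=R(a(176,155),.062),R(a(176,325),.062);print("bartop",p,q)
m=R(b(623,214),.0725);print("pot",m,[R(b(*p),.0725) for p in((508,214),(738,214),(623,103),(623,325))])
g,h=R(b(558,173),.07),R(b(703,268),.07);print("gaps",g,h,(g+h)/2,np.degrees(np.arctan2(*(g-h)[::-1])))
n=R(b(465,262),.024);print("nip",n,np.degrees(np.arctan2(*(n-m)[::-1]))-90,np.linalg.norm(n-m))
for k in((598,95),(648,338)):
  v=R(b(*k),.062);print("rib",v,np.degrees(np.arctan2(*(v-m)[::-1])),np.linalg.norm(v-m))
print("side pot",ray("side",340.75,217.75,.0725))
for u in(92,162,232):print("side bar",ray("side",295+(u+.5)/8-.5,179.2,.062))
for y in (0,np.pi):
  print(y,planner.inverse_kinematics([*m,.2],quat(y+.99)),planner.inverse_kinematics([*m,.2],quat(y+.2)),planner.inverse_kinematics([*R(a(196,252),.0225),.05],quat(y)))
E
```

```text
cap flange [0.5608 0.2979] [array([0.5618, 0.3379]), array([0.56  , 0.2582]), array([0.6006, 0.2984]), array([0.5213, 0.2977])]
pointers [0.6039 0.3009] [0.5187 0.2963] [0.5613 0.2986] 3.050816971509037
bartop [0.5909 0.2986] [0.5273 0.298 ]
pot [ 0.6104 -0.009 ] [array([0.6114, 0.0333]), array([ 0.6094, -0.0512]), array([ 0.6524, -0.0106]), array([ 0.569 , -0.0073])]
gaps [0.627  0.0142] [ 0.59   -0.0378] [ 0.6085 -0.0118] 54.54788915737123
nip [0.6036 0.0476] 6.862667732339887 0.05696328389960619
rib [ 0.6584 -0.0024] 7.741269348309088 0.04844840993361045
rib [ 0.5658 -0.0173] -169.36956551835448 0.045408925665444536
side pot [ 0.6105 -0.0149]
side bar [0.5298 0.2987]
side bar [0.5599 0.297 ]
side bar [0.59   0.2953]
0 [ 0.1223  0.5155 -0.2889  1.6525  0.1679  0.998  -0.8032] [-0.0125  0.5059 -0.0775  1.6578  0.0452  0.9796 -1.4763] [-0.5415  0.7099 -0.034   1.7363  0.0345  0.696  -2.1646]
3.141592653589793 [ 0.6289  0.7979 -1.2933  1.6342  0.7884  1.3284  1.7694] [ 0.402   0.5915 -0.7592  1.6419  0.4477  1.09    1.287 ] [-0.2014  0.7718 -0.6076  1.7227  0.5696  0.8306  0.4994]
```

```bash
python3 - <<'E'
from h import *
q=quat(np.radians(2.))
C=[.5607,.298]
env.move_to([.5,-.2,.25],quat(.5)); print(current_time_s())
env.move_to([.5,.12,.22],quat(.2))
env.move_to([*C,.13],q); print(current_time_s(),current_joint_pos())
env.servo_line([*C,.030],vel=.1)
print(current_ee_pos(),current_wrist_force())
env.grip(0.0); print(current_width(),current_grasp_force(),current_wrist_force(),current_time_s())
env.servo_line([*C,.16],vel=.12)
print(current_width(),current_grasp_force(),current_wrist_force(),current_ee_pos(),yaw(),current_time_s())
t=eyes.capture("top");s=eyes.capture("side")
f=lambda im,u,v,h,w,k:cv2.resize(im[v:v+h,u:u+w],None,fx=k,fy=k,interpolation=cv2.INTER_CUBIC)
cv2.imwrite("pics/g.png",np.hstack([f(t,200,150,100,80,5),f(s,275,110,100,80,5)]))
E
```

```text
1.775
3.8417 [-0.4928426   0.61144489 -0.10818664  1.67039215  0.08346068  0.86461987
 -2.17325592]
[0.5611164  0.29822431 0.03065284] [-0.30639406  0.61830223 -0.03537773]
0.15865594722606693 58.80311071872711 [-0.57256455  0.35450715  1.82543523] 5.6417
0.15447908030314123 58.34394872188568 [-0.50113879  0.97717209 -0.88846432] [0.56026187 0.29773022 0.15915006] 0.034927517412779864 6.875
```

View pics/g.png

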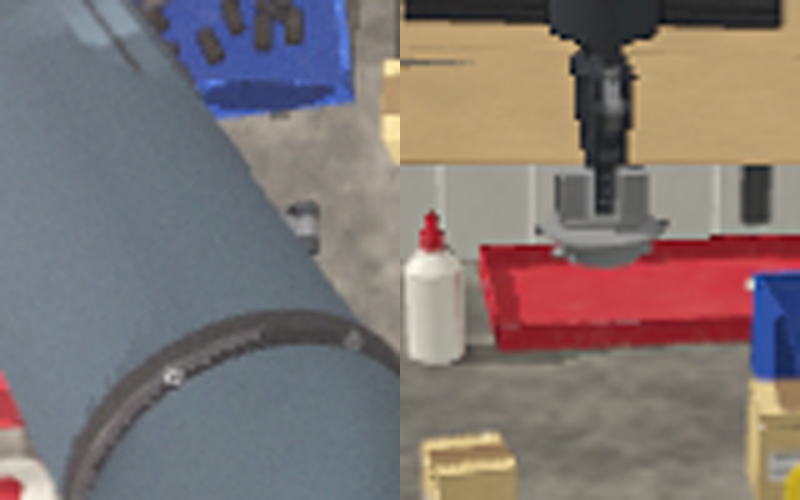

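The cap is gripped centrally: the bar spans x 555–648 in the side crop, with the finger at 604 and the flange at about (601,228). Next I hover over the pot and check the alignment.

```bash
python3 - <<'E'
from h import *
print("bias", ray("side",275+(201.5)/5-.5,110+228.5/5-.5,.1526)-[.5603,.2977])
q=quat(np.radians(54)); P=[.610,-.0113]
env.move_to([.55,.15,.17],quat(np.radians(30)))
env.move_to([*P,.15],q)
env.servo_line([*P,.118],vel=.08)
print(current_ee_pos(),np.degrees(yaw()),current_joint_pos(),current_wrist_force(),current_time_s())
t=eyes.capture("top");s=eyes.capture("side")
f=lambda im,u,v,h,w,k:cv2.resize(im[v:v+h,u:u+w],None,fx=k,fy=k,interpolation=cv2.INTER_CUBIC)
cv2.imwrite("pics/h.png",np.hstack([f(t,324,150,75,50,8),f(s,315,180,75,50,8)]))
E
```

```text
bias [-0.00181885 -0.00798735]
[ 0.60997477 -0.01074825  0.1178984 ] 54.041310206611314 [ 0.15321966  0.60921834 -0.33711793  1.74357332  0.25848957  0.83285867
 -0.93037322] [ 0.31499357  0.62381478 -1.3616608 ] 8.8917
```

View pics/h.png

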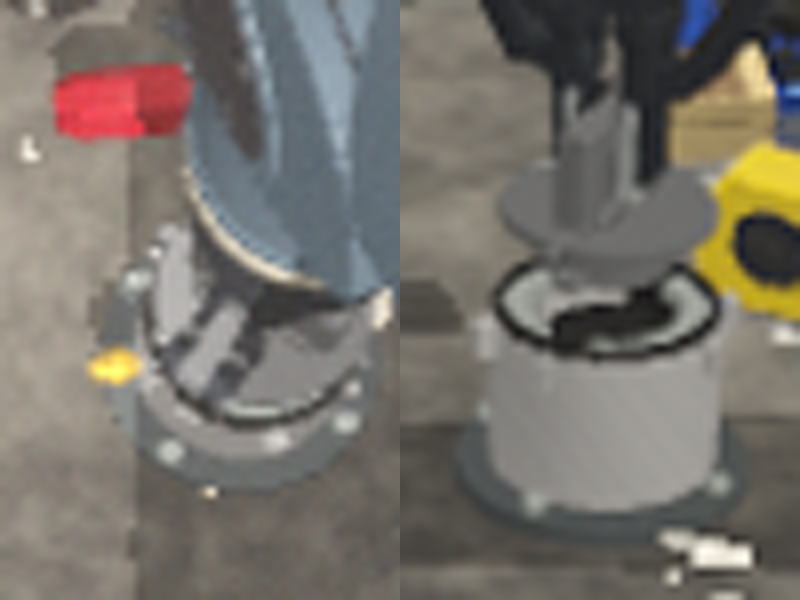

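The side crop shows the flange centred at x≈609, and the pot ring is also centred at 609. The front lower edge of the flange is near row 260 and the front of the ring near row 357. I'll compare those rows with projections to check y, then descend with force guarding.

```bash
cat >>h.py <<'E'
def guard(P,z0,z1,yw,fmax,step=.001,vel=.02):
    """descend in steps until push over fmax; returns z, force"""
    f0=current_wrist_force()[2]; z=z0
    while z>z1+1e-6:
        z=max(z-step,z1); env.servo_line([*P,z],quat(yw),vel=vel)
        f=current_wrist_force(); p=current_ee_pos()
        print(f"{z:.4f} {p[2]:.4f}",np.round(f,1),np.round(current_moment(),2))
        if f[2]-f0>fmax: break
    return z
E
python3 - <<'E'
from h import *
c=eyes.get_calibration("side")
def pr(X): return cv2.projectPoints(np.array([X],float),cv2.Rodrigues(c["R"])[0],c["t"],c["intrinsics"],c["dist_coeffs"])[0][0,0]
def crop(X): p=pr(X); return (400+(p[0]-315+.5)*8-.5,(p[1]-180+.5)*8-.5)
x,y=.61,-.01075
print("flange front",crop([x+.004,y-.04,.1053]),"ring front",crop([x+.004,y-.0415,.0725]))
P=[.610,-.0116]; yw=np.radians(54)
env.servo_line([*P,.104],quat(yw),vel=.05)
z=guard(P,.104,.092,yw,5,.002); print(z,current_ee_pos(),current_time_s())
E
```

```text
flange front (np.float64(635.2058548826099), np.float64(269.06655338400606)) ring front (np.float64(632.5946944836542), np.float64(353.9606348715149))
0.1020 0.1020 [-0.1  0.2 -1.8] [ 0.02 -0.01 -0.02]
0.1000 0.0999 [-1.   0.1 -1.7] [0.02 0.07 0.01]
0.0980 0.0979 [-0.1 -0.2 -2.5] [ 0.01 -0.02 -0.  ]
0.0960 0.0958 [-0.3  0.7 -1.8] [0.04 0.01 0.03]
0.0940 0.0939 [ 0.4  0.9 -1.8] [ 0.01  0.04 -0.03]
0.0920 0.0918 [ 0.6 -0.8 -2.2] [ 0.04 -0.03  0.02]
0.092 [ 0.60987865 -0.01162332  0.09184692] 10.925
```

The lugs are inside with no contact force. I press on until the flange meets the ring.

```bash
python3 - <<'E'
from h import *
z=guard([.610,-.0116],.092,.0825,np.radians(54),9,.0005,.01); print(z,current_ee_pos(),current_width(),current_time_s())
E
```

```text
0.0915 0.0915 [ 0.4 -0.2 -2.1] [0.   0.01 0.04]
0.0910 0.0910 [-0.8  0.7 -1.1] [-0.03 -0.05 -0.03]
0.0905 0.0905 [-0.1  0.  -1.7] [ 0.   -0.02  0.01]
0.0900 0.0901 [ 0.1 -0.4 -0.1] [-0.03  0.06  0.01]
0.0895 0.0896 [-0.4 -0.3 -0.6] [-0.02  0.05  0.07]
0.0890 0.0890 [0.1 0.5 0.3] [-0.05  0.04  0.01]
0.0885 0.0885 [ 0.  -0.1  0.9] [-0.07 -0.07  0.04]
0.0880 0.0880 [-0.6  0.   0.8] [ 0.02 -0.08 -0.  ]
0.0875 0.0875 [0.  0.3 1.2] [ 0.03 -0.07  0.01]
0.0870 0.0870 [-0.2  0.   1.4] [-0.03 -0.03  0.01]
0.0865 0.0865 [0.5 0.7 1.2] [-0.01 -0.02  0.02]
0.0860 0.0860 [-0.   0.2  1.6] [-0.02 -0.1  -0.03]
0.0855 0.0855 [0.6 0.1 1.3] [-0.08 -0.03  0.03]
0.0850 0.0850 [0.8 0.  2.6] [-0.02 -0.16  0.02]
0.0845 0.0846 [-0.7  1.1  3.7] [-0.04 -0.06  0.  ]
0.0840 0.0842 [-0.  -0.1  5.8] [ 0.01  0.11 -0.02]
0.0835 0.0839 [-1.   0.3  7.7] [0.02 0.23 0.03]
0.08349999999999999 [ 0.61005585 -0.01157317  0.0838692 ] 0.15009200182754337 15.175
```

Seal contact came at about .0900 and ring contact at about .0853, both as expected. Now I turn clockwise in small steps, watching the moment.

```bash
python3 - <<'E'
from h import *
for a in range(51,8,-3):
    env.servo_line([.610,-.0116,.0835],quat(np.radians(a)),vel=.02)
    f=current_wrist_force(); m=current_moment()
    print(a,round(np.degrees(yaw()),1),np.round(current_ee_pos(),4),np.round(f,1),np.round(m,2),round(current_time_s(),2))
    if np.linalg.norm(f)>20 or abs(m[2])>1.5: break
s=eyes.capture("side");t=eyes.capture("top")
f=lambda im,u,v,h,w,k:cv2.resize(im[v:v+h,u:u+w],None,fx=k,fy=k,interpolation=cv2.INTER_CUBIC)
cv2.imwrite("pics/v.png",np.hstack([f(t,324,150,75,50,8),f(s,315,180,75,50,8)]))
E
```

```text
51 51.0 [ 0.6102 -0.0115  0.0839] [-1.8  0.9  7.1] [-0.01  0.15 -0.12] 15.43
48 48.0 [ 0.6103 -0.0115  0.0839] [-0.1 -0.   6.4] [ 0.01  0.14 -0.09] 15.68
45 45.0 [ 0.6103 -0.0115  0.0839] [-0.7 -0.   6.6] [-0.04  0.07 -0.14] 15.93
42 42.0 [ 0.6104 -0.0115  0.0839] [-0.2  0.7  6.9] [-0.    0.09 -0.16] 16.18
39 39.0 [ 0.6104 -0.0115  0.0839] [-0.3 -0.   6.9] [ 0.01  0.08 -0.11] 16.43
36 36.0 [ 0.6104 -0.0115  0.084 ] [0.3 0.4 7. ] [-0.01  0.05 -0.17] 16.68
33 33.0 [ 0.6104 -0.0114  0.084 ] [0.6 0.5 8.1] [ 0.04  0.08 -0.16] 16.93
30 30.0 [ 0.6104 -0.0114  0.0839] [-0.6  0.3  6. ] [ 0.05  0.05 -0.14] 17.18
27 27.0 [ 0.6104 -0.0115  0.084 ] [-0.1 -0.   6.5] [ 0.05 -0.02 -0.17] 17.43
24 24.0 [ 0.6104 -0.0115  0.084 ] [-0.7  0.3  6.4] [ 0.05 -0.01 -0.11] 17.68
21 21.0 [ 0.6104 -0.0114  0.0839] [-0.  -0.2  6.3] [ 0.03  0.05 -0.13] 17.93
18 18.0 [ 0.6104 -0.0114  0.084 ] [0.6 0.6 6.8] [ 0.04  0.01 -0.22] 18.18
15 15.0 [ 0.6105 -0.0114  0.084 ] [1.  0.6 7.3] [ 0.06 -0.01 -0.17] 18.43
12 12.0 [ 0.6105 -0.0114  0.084 ] [0.3 0.1 7.3] [ 0.04  0.04 -0.14] 18.68
9 9.0 [ 0.6105 -0.0114  0.084 ] [-0.4 -0.3  6.9] [ 0.05  0.01 -0.15] 18.93
```

View pics/v.png

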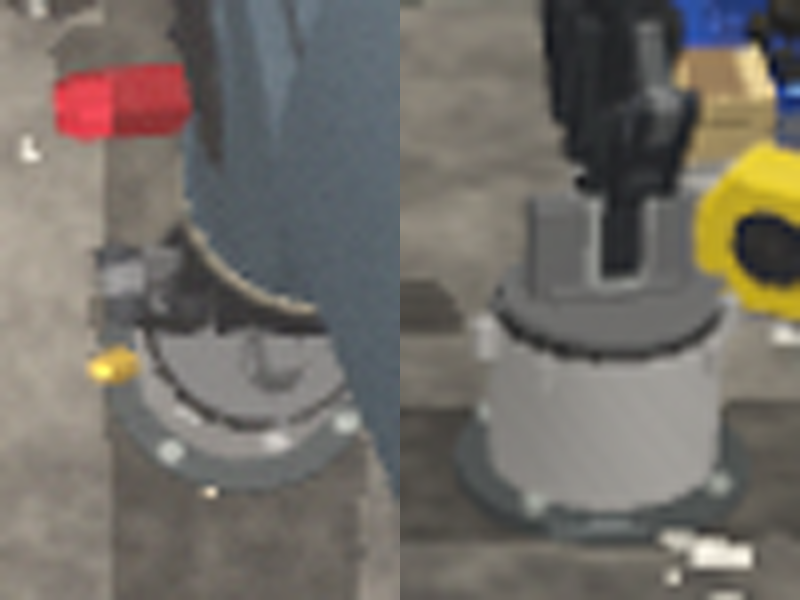

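The cap sits flat on the ring, with the bar turned to the vent direction and the fingers still gripping it. There was no rise in moment from the lock balls, so I hand the job in.

```bash
python3 - <<'E'
from h import *
env.dwell(.5); print(current_grasp_force(),current_wrist_force(),current_ee_pos(),current_time_s()); print(env.sign_off())
E
```

```text
59.72398638725281 [0.35088342 1.15480599 6.79997284] [ 0.61045839 -0.01147143  0.08396155] 19.525
the job is handed in; nothing more can be done
None
```

The cap is on the pot, turned to the vent mark and held down on the rubber ring with about 9 N in a firm grip; the job was handed in at 19.5 s, but sign-off returned no verdict.

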